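# Load the water filter cartridge and clamp it home

### The job

Stand the wider of the two white filter cartridges upright in the round well of the water filter head, then swing the head's hinged clamp over and press it all the way down, so that the cartridge is driven fully home and the clamp stays shut. Leave the slim cartridge standing where it is.

Things in the scene. Friction and masses are not known exactly. Their poses are not given: they have to be found in the camera images.
- filter_head: fixed white water filter head, 155 x 124 mm; origin on the counter under the well's centre, x toward the hinge (away from the robot), z up. Well block 98 mm square, top at z 50 mm; well 62 mm wide, mouth 82 mm. Its stiff black seat (top z 30 mm) carries the cartridge, sinks 12 mm under 8 N and stays down: cartridge top z 92 mm unpressed, 80 mm home. Hinge posts 102 mm high at x 75, y +-55 mm
- wide_cartridge: the wider cartridge: upright white cylinder 56 mm in diameter, 62 mm tall, with two thin grey bands and a tapered foot (5 mm smaller in radius at the bottom), about 0.12 kg; origin at the centre of its underside, z up along its axis
- slim_cartridge: the slim cartridge, not wanted: same look and height (62 mm) but 38 mm in diameter; origin at the centre of its underside, z up along its axis
- clamp (a joint): steel clamp's angle, rad: 0 shut (level over the well, hard stop), 1.57 upright, 1.85 fully back. Hinge along the head's y at x 75, z 90 mm. Two arms at y +-44 mm with a cross strip and black pressing knob between. Stiff hinge (0.13 N m): stays where left. Meets the cartridge at about 0.16 rad; then 5 to 8 N down on the bar drives it home
- clamp_bar (a point): middle of the black round bar at the clamp's free end: 14 mm thick, 104 mm long along the head's y, 130 mm from the hinge line; at clamp angle q it lies at head x = 75 - 130 cos q, z = 90 + 130 sin q mm. The strip is 40 mm nearer the hinge, so the bar can be pinched, or pushed from behind and then from above
Mind the look-alikes: they are no part of the job. Leave any turquoise look-alike of the slim_cartridge alone.

How it is judged:
By the outcome, as a careful person would: the job done as asked, in the order asked, and still so for the second after the job is handed in, with the robot touching nothing.
It also fails if it takes over 58 s, if anything falls off the work surface, if the arm or the gripper's body presses on something with over 40 N, if the wrist force passes 120 N, or if a joint passes its speed limit or range.

### The arm

A 7-joint arm with a two-finger parallel gripper is mounted at the origin on a cart in front of the work surface, level with it; the furniture and walls round the work are solid. World frame = base frame: x ahead of the robot, y to its left, z up, the work surface at z = 0. Lengths are in m, angles in rad, forces in N, time in s.
With the tool pointing down it reaches from about 0.4 to 0.85 m from the base axis. Payload 4.4 kg.
Tool frame: the origin (TCP) lies at the very end of the fingers, on their centre line; the grasp point (between the pads) lies 19 mm behind it (bot.grip_point_offset is the distance from the TCP to the grasp point, in m); z points along the fingers, y is the line along which they close (so a half turn about z gives the same grasp; the last joint's range is limited). The gripper opens to 94 mm and grips with 3 to 60 N. Pads are 16 mm wide; open, the fingers measure 119 mm over their backs; the gripper's body (75 mm by 177 mm) begins 78 mm behind the grasp point.
Start: joints at [1.062, 0.628, 0.038, 1.517, -0.027, 0.996, -0.02], TCP at [0.279, -0.587, 0.205] pointing down, gripper open.
Joint ranges: [-3.06, 3.06], [-0.37, 2.12], [-1.25, 1.32], [0.18, 2.47], [-1.1, 4.24], [0.23, 1.98], [-2.94, 2.94]. Speed limits (rad/s): [2.57, 2.57, 3.14, 3.14, 3.14, 3.14, 3.14].

### API

Orientations are given as a unit quaternion [x, y, z, w].
In Python, from plant import bot gives the robot as it stands. The module is installed in compiled form; this text tells all that it offers.
- The arm moves only by the tool move_arm, never from a script. Its arguments are lists of equal length, an entry for each row: "gripper": the opening, from 0 (shut) to 1 (fully open); "dp": the shift along the tool's x, y, z in mm, a list of three; "spin": the turn about the tool's z in degrees. In form: {"gripper": [gripper, ...], "dp": [[tx, ty, tz], ...], "spin": [spin, ...]}. A call has 1 to 5 rows; each row shifts and turns the commanded pose from where the row before left it, along the tool's axes as they then stand; what a row does not reach is not made up. A row lasts 1/8 s, in which the tool goes at most 62.5 mm and 10.7 degrees, less where a joint would pass 70% of its speed; a pose out of reach is approached as far as the arm can. A call is refused whole if a number of a shift passes 62.5 or a number of a turn 10.7, either way. A call with a gripper value outside its range is refused whole. The fingers move at their own pace and stop on an object; "grip_force" is the grip in N (left out, the last holds). Time passes only in rows, so rows that do not move let the fingers close. It gives the time, the measured TCP pose, the force, the opening and the grip force at its end, in the units of the state.
- bot.sense(): the state, without advancing time (a new reading comes with each control period).
- bot.read_camera(name): name is "scene" or "top"; returns a dict with "img" (480x640x3 uint8, red, green, blue), "depth" (480x640 float32, m along the optical axis (not along the pixel's ray), 0 where there is no reading), "vertical_fov" (degrees; the focal length in pixels is half the picture's height over the tangent of half this angle, whatever the lens; pixels are square), "cx", "cy" (the principal point, pixels), "rvec" (rotation vector, rad) and "tvec" (3), from world to camera coordinates, as OpenCV has them. Camera axes: x right, y down, z forward; pixel columns grow to the right and rows downward; lengths in m; the calibration is good to about 2 mm. A picture is of the moment at which its call begins.
- bot.sign_off(): hands the job in; it is judged then, once.
The state is a dict: "clock": time; "joints": joint angles; "joint_velocities": joint speeds; "joint_efforts": joint torques, N m; "tcp_pos": TCP position; "eef_rot": TCP orientation; "wrist_force": force on the tool from outside, world axes, zero at the start; "torque": the same for the moment, N m; "gripper_width": finger opening in m; "grip_force": force on a finger pad.
Only numpy, scipy, OpenCV 4.12 (cv2) and the standard library are available. Lean on these libraries where they do the work, as an engineer would, in place of code of your own. Each camera call takes 0.05 s, during which the arm holds its last target. There are 200 camera calls.

## Working session

There is one attempt and no reset: what is moved stays moved. The work goes in short steps, Python scripts to look and compute and a tool call to move; the robot and the scene stay as the last step left them, time stands still between calls to the robot, and variables do not carry over. Pictures are saved under pics/ and viewed, at most 10 in all, crops included, and the job is handed in when it is done.

Besides the shell and the picture viewer there is one more tool, called after "Emit:" as name(argument=value, ...), one argument or row to a line, values as JSON. move_arm: Moves the arm, as the interface text tells. Its arguments: {"type":"object","properties":{"gripper":{"type":"array","items":{"type":"number"}},"dp":{"type":"array","items":{"type":"array","items":{"type":"number"}}},"spin":{"type":"array","items":{"type":"number"}},"grip_force":{"type":"number"}},"required":["gripper","dp","spin"]}

```bash
mkdir -p pics
cat > h.py <<'E'
import numpy as np, cv2
from plant import bot
from scipy.spatial.transform import Rotation as R
def shot(n,f=None):
    c=bot.read_camera(n)
    if f: cv2.imwrite(f,c["img"][:,:,::-1])
    h,w=c["depth"].shape; fl=h/2/np.tan(np.radians(c["vertical_fov"])/2)
    v,u=np.mgrid[:h,:w]; d=c["depth"]
    P=np.stack([(u-c["cx"])/fl*d,(v-c["cy"])/fl*d,d],-1)
    M=cv2.Rodrigues(np.array(c["rvec"],float))[0]
    W=(P-np.array(c["tvec"]).ravel())@M
    W[d<=0]=np.nan
    return c,W
E
python3 - <<'E'
from h import *
for n in("scene","top"):
    c,W=shot(n,f"pics/{n}1.png"); np.save(n+"1.npy",W)
    print(n,c["vertical_fov"],c["rvec"],c["tvec"])
s=bot.sense();print(s["clock"],s["tcp_pos"],s["eef_rot"],s["gripper_width"])
E
```

```text
scene 44.35596368118652 [ 0.8013453  -2.53330814  1.14284697] [0.48595905 0.22884384 1.00237617]
top 46.704773756410006 [ 2.13685172 -2.12961939  0.20094139] [0.04770498 0.55758504 1.11294686]
0.1 [ 0.27829274 -0.58678082  0.20471414] [ 9.75593436e-01  2.19583277e-01 -1.67162301e-04 -7.77288075e-04] 0.09412361307707832
```

View pics/scene1.png

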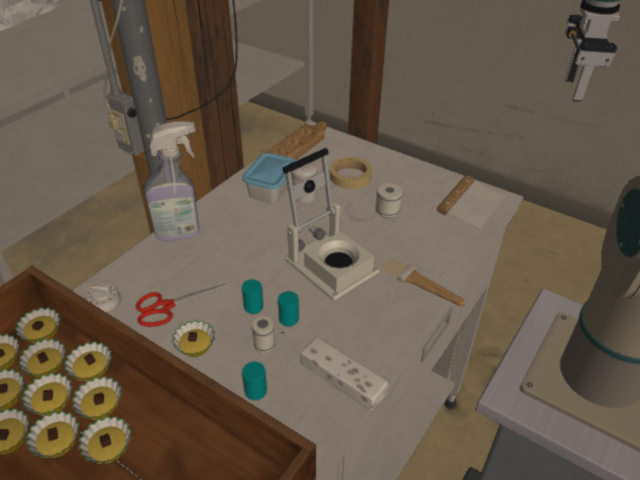

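View pics/top1.png

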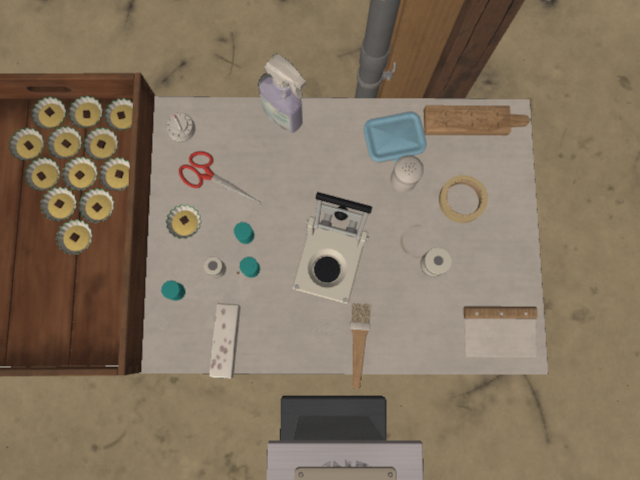

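The scene view shows the wide cartridge at (389,200) and the slim one at (263,333), with the head at (335,260) and its clamp about upright. In the top view the wide cartridge is at (436,262), the well at (327,270) and the clamp bar at (343,203). A faint arc sits near (413,240).

Run:
```python
from h import *
T=np.load("top1.npy");S=np.load("scene1.npy")
def fit(p):
    (c,r)=cv2.minEnclosingCircle(p[:,:2].astype(np.float32)); return np.round(c,4),round(r,4)
def near(W,xy,r,lo,hi):
    p=W.reshape(-1,3); m=(np.hypot(p[:,0]-xy[0],p[:,1]-xy[1])<r)&(p[:,2]>lo)&(p[:,2]<hi); return p[m]
for n,W,px in(("wide T",T,(436,262)),("wide S",S,(389,192)),("slim T",T,(214,267))):
    q=W[px[1],px[0]]; p=near(W,q,.06,.05,.075); print(n,q,len(p),fit(p),np.median(p[:,2]))
print("well T",T[270,327], "arc",T[236:252:4,403:420:4,2].round(4).tolist())
q=T[270,327]
for n,W in(("T",T),("S",S)):
    p=near(W,q,.11,.044,.055); r=cv2.minAreaRect((p[:,:2]*1000).astype(np.float32)); print("block",n,r,len(p),np.median(p[:,2]))
for n,W in(("T",T),("S",S)):
    p=W.reshape(-1,3); m=(p[:,2]>.17)&(np.hypot(p[:,0]-q[0],p[:,1]-q[1])<.2); p=p[m]
    m=p[:,2]>p[:,2].max()-.012; p=p[m]
    r=cv2.minAreaRect((p[:,:2]*1000).astype(np.float32)); print("bar",n,r,p.mean(0),p[:,2].max(),len(p), p[p[:,1].argmin()],p[p[:,1].argmax()])
# pose of tall stuff
for nm,px in(("bottle",(285,95)),("shaker",(407,170)),("tape",(463,185)),("brush",(360,315)),("tealR",(249,267))): print(nm,T[px[1],px[0]])
```

```text
wide T [ 0.5137747  -0.18624656  0.06516419] 592 (array([ 0.519 , -0.1913]), 0.0286) 0.06109661568900587
wide S [ 0.51240902 -0.18315819  0.06056735] 388 (array([ 0.5158, -0.1881]), 0.0313) 0.06090835817062717
slim T [0.50207127 0.26885248 0.06215403] 320 (array([0.5027, 0.2493]), 0.041) 0.06080454906720062
well T [0.50072344 0.03688191 0.03121247] arc [[-0.0017, -0.001, 0.0017, -0.0014, -0.0083], [0.0004, 0.0043, 0.0035, -0.0003, -0.0003], [-0.0025, -0.0025, -0.0045, 0.0016, 0.0021], [-0.0007, -0.0, 0.0026, -0.0018, 0.0031]]
block T ((512.2450561523438, 30.702457427978516), (119.11089324951172, 121.70455932617188), 78.45948791503906) 1305 0.04858956327850013
block S ((516.3186645507812, 36.55874252319336), (120.84680938720703, 136.11578369140625), 76.11514282226562) 1223 0.048830014707082536
bar T ((601.01123046875, 10.642833709716797), (103.54962921142578, 14.98193645477295), 74.62171173095703) [0.6000993  0.01078447 0.22187613] 0.2278241122894256 436 [ 0.59261183 -0.04001327  0.22157791] [0.61386494 0.06080496 0.22337799]
bar S ((596.7836303710938, 13.982940673828125), (104.79159545898438, 16.041427612304688), 74.47826385498047) [0.59558183 0.01773661 0.22070677] 0.22630289210769394 337 [ 0.58705164 -0.03769322  0.22192869] [0.60573018 0.06537905 0.21928401]
bottle [0.83085435 0.12273193 0.16469275]
shaker [ 0.70472239 -0.12867114  0.08162377]
tape [ 0.69604064 -0.26625677  0.00180904]
brush [ 0.40796013 -0.0335305   0.0085233 ]
tealR [0.5025404  0.19748805 0.06070104]
```

```bash
cat >> h.py <<'E'
def to(x,y,z,yaw=None):
    "remaining shift (mm, tool axes after spin) and spin (deg) to TCP target"
    s=bot.sense(); r=R.from_quat(s["eef_rot"]); X=r.as_matrix()
    y0=np.degrees(np.arctan2(X[1,0],X[0,0])); 
    d=(np.array([x,y,z])-s["tcp_pos"])*1000
    print("t",s["clock"],"tcp",s["tcp_pos"].round(4),"yaw",y0.round(2),"tilt",X[:,2].round(3),"w",round(s["gripper_width"],4),"F",np.round(s["wrist_force"],1))
    print("shift in current axes",(X.T@d).round(1))
    if yaw is not None:
        sp=-(yaw-y0); X2=X@R.from_euler("z",sp,degrees=True).as_matrix()
        print("spin",round(sp,2),"shift after spin",(X2.T@d).round(1))
E
python3 - <<'E'
from h import *
for n in("top","scene"):
    W=np.load(n+"1.npy"); p=W.reshape(-1,3)
    c=np.array([.501,.037]);a=np.radians(-15.2)
    for k in range(4):
        ax=np.array([[np.cos(a),np.sin(a)],[-np.sin(a),np.cos(a)]])
        q=(p[:,:2]-c)@ax.T
        m=(abs(p[:,2]-.05)<.006)&(abs(q[:,0])<.056)&(abs(q[:,1])<.056)
        e=q[m]; 
        lo=np.percentile(e,1.5,0);hi=np.percentile(e,98.5,0); c=c+(lo+hi)/2@ax
    b=(abs(p[:,2]-.031)<.005)&(np.hypot(q[:,0],q[:,1])<.035)
    print(n,c,hi-lo,"seat",p[b].mean(0),b.sum())
to(.517,-.190,.16,-15)
E
```

```text
top [0.50407412 0.03661494] [0.09678596 0.09609954] seat [0.50483925 0.03648734 0.02957181] 545
scene [0.50007028 0.04023959] [0.09860442 0.09812366] seat [0.5049478  0.0321796  0.03007578] 460
t 0.1 tcp [ 0.2783 -0.5868  0.2047] yaw 25.37 tilt [-0.001  0.001 -1.   ] w 0.0941 F [ 0.2  0.5 -0.2]
shift in current axes [ 385.7 -256.2   45.1]
spin 40.37 shift after spin [ 127.9 -445.    45.1]
```

Emit:
move_arm(
  gripper=[1,1,1,1],
  dp=[
    [0,0,0],
    [0,0,0],
    [0,0,0],
    [0,0,0],
  ],
  spin=[10.2,10.2,10.2,10.2],
)

```text
clock: 0.6
tcp_pos: [0.2784, -0.5869, 0.2049]
eef_rot: [0.991, -0.137, -0.0, -0.0]
wrist_force: [-0.9, 0.1, 0.7]
gripper_width: 0.094
grip_force: 0.0
```

```bash
python3 -c "
from h import *
to(.517,-.190,.16,-15)"
```

```text
t 0.6 tcp [ 0.2784 -0.5869  0.2049] yaw -15.77 tilt [-0.     0.001 -1.   ] w 0.094 F [-0.9  0.1  0.7]
shift in current axes [ 121.8 -446.8   45.2]
spin -0.77 shift after spin [ 127.7 -445.1   45.2]
```

Emit:
move_arm(
  gripper=[1,1,1,1,1],
  dp=[
    [12,-45,4],
    [12,-45,4],
    [12,-45,4],
    [12,-45,4],
    [12,-45,4],
  ],
  spin=[0,0,0,0,0],
)

```text
clock: 1.23
tcp_pos: [0.3968, -0.3848, 0.1851]
eef_rot: [0.991, -0.134, -0.0, -0.0]
wrist_force: [1.5, 0.4, 0.2]
gripper_width: 0.094
grip_force: 0.0
```

Emit:
move_arm(
  gripper=[1,1,1,1,1],
  dp=[
    [12,-45,4],
    [12,-45,4],
    [12,-45,4],
    [12,-45,4],
    [12,-45,4],
  ],
  spin=[0,0,0,0,0],
)

```text
clock: 1.85
tcp_pos: [0.5144, -0.184, 0.1651]
eef_rot: [0.991, -0.134, -0.0, -0.0]
wrist_force: [0.6, -0.1, 0.1]
gripper_width: 0.0943
grip_force: 0.0
```

```bash
python3 -c "
from h import *
to(.517,-.190,.16,-15)"
```

```text
t 1.85 tcp [ 0.5144 -0.184   0.1651] yaw -15.43 tilt [-0.  0. -1.] w 0.0943 F [ 0.6 -0.1  0.1]
shift in current axes [4.1 5.1 5.1]
spin -0.43 shift after spin [4.1 5.1 5.1]
```

Emit:
move_arm(
  gripper=[1,1,1,1,1],
  dp=[
    [4,5,20],
    [0,0,35],
    [0,0,35],
    [0,0,30],
    [0,0,11],
  ],
  spin=[0,0,0,0,0],
)

```text
clock: 2.48
tcp_pos: [0.5152, -0.1908, 0.0327]
eef_rot: [0.991, -0.134, -0.002, -0.0]
wrist_force: [-0.9, 0.2, 0.3]
gripper_width: 0.094
grip_force: 0.0
```

Emit:
move_arm(
  gripper=[0,0,0,0,0],
  dp=[
    [0,0,0],
    [0,0,0],
    [0,0,0],
    [0,0,0],
    [0,0,0],
  ],
  spin=[0,0,0,0,0],
  grip_force=15,
)

```text
clock: 3.1
tcp_pos: [0.5169, -0.1913, 0.0352]
eef_rot: [0.991, -0.134, 0.001, -0.0]
wrist_force: [-1.2, 1.3, 5.1]
gripper_width: 0.0556
grip_force: 15.0
```

Gripped at 55.6 mm. I lift 100 mm and look.

Emit:
move_arm(
  gripper=[0,0,0,0,0],
  dp=[
    [0,0,-15],
    [0,0,-25],
    [0,0,-30],
    [0,0,-25],
    [0,0,0],
  ],
  spin=[0,0,0,0,0],
)

```text
clock: 3.72
tcp_pos: [0.5178, -0.192, 0.1316]
eef_rot: [0.991, -0.134, 0.002, 0.0]
wrist_force: [-0.4, 0.6, -1.5]
gripper_width: 0.0557
grip_force: 15.0
```

```bash
python3 -c "
from h import *
shot('scene','pics/s2.png')
to(.503,.038,.13,-15.4)"
```

```text
t 3.775 tcp [ 0.5168 -0.1915  0.1302] yaw -15.43 tilt [ 0.002 -0.    -1.   ] w 0.0556 F [ 0.2 -0.4 -1.9]
shift in current axes [-7.430e+01 -2.175e+02  1.000e-01]
spin -0.03 shift after spin [-7.420e+01 -2.176e+02  1.000e-01]
```

View pics/s2.png

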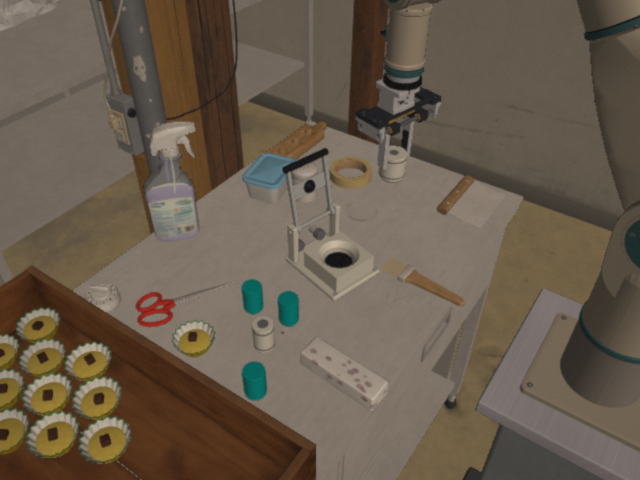

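Emit:
move_arm(
  gripper=[0,0,0,0,0],
  dp=[
    [-30,-20,0],
    [-30,-40,0],
    [-14,-45,0],
    [0,-45,0],
    [0,-40,0],
  ],
  spin=[0,0,0,0,0],
)

```text
clock: 4.4
tcp_pos: [0.4949, 0.0132, 0.1284]
eef_rot: [0.991, -0.134, -0.001, 0.0]
wrist_force: [1.3, -0.6, -2.1]
gripper_width: 0.0555
grip_force: 15.0
```

Emit:
move_arm(
  gripper=[0,0,0],
  dp=[
    [0,-27,0],
    [0,0,0],
    [0,0,0],
  ],
  spin=[0,0,0],
)

```text
clock: 4.78
tcp_pos: [0.5019, 0.0362, 0.1288]
eef_rot: [0.991, -0.135, -0.001, 0.001]
wrist_force: [-0.0, -0.5, -1.9]
gripper_width: 0.0552
grip_force: 15.0
```

```bash
python3 -c "
from h import *
shot('top','pics/t3.png')
to(.503,.038,.066,-15.4)"
```

```text
t 4.825 tcp [0.502  0.0358 0.129 ] yaw -15.55 tilt [-0.002 -0.001 -1.   ] w 0.0558 F [-0.2 -0.5 -1.8]
shift in current axes [ 0.5 -2.5 63. ]
spin -0.15 shift after spin [ 0.5 -2.5 63. ]
```

View pics/t3.png

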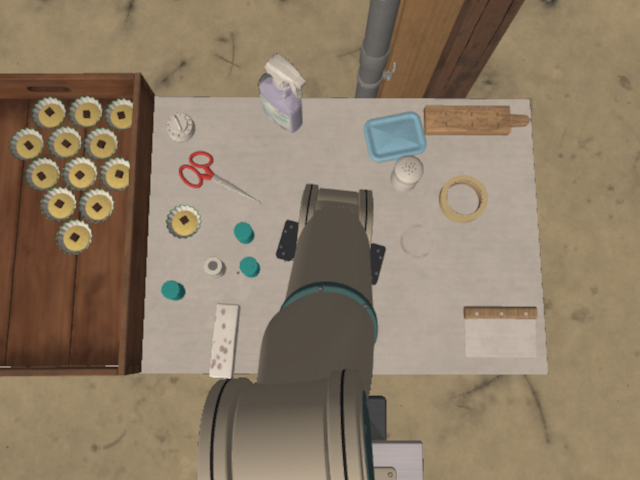

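The arm hides the head from above: the wrist is at (337,205) and the gripper ends are at (287,240) and (377,262). I lower in stages and watch the force.

Emit:
move_arm(
  gripper=[0,0,0,0,0],
  dp=[
    [0,-2,10],
    [0,0,12],
    [0,0,12],
    [0,0,10],
    [0,0,0],
  ],
  spin=[0,0,0,0,0],
)

```text
clock: 5.45
tcp_pos: [0.5027, 0.0393, 0.0845]
eef_rot: [0.991, -0.134, -0.001, 0.0]
wrist_force: [0.8, 0.3, -1.2]
gripper_width: 0.0555
grip_force: 15.0
```

```bash
python3 -c "
from h import *
c,W=shot('scene')
cv2.imwrite('pics/s4.png',cv2.resize(c['img'][60:320,220:480,::-1],(600,600)))
to(.503,.038,.066,-15.4)"
```

```text
t 5.5 tcp [0.5032 0.0393 0.085 ] yaw -15.44 tilt [-0.001 -0.    -1.   ] w 0.0554 F [-0.3  0.4 -1.1]
shift in current axes [ 0.2  1.3 19. ]
spin -0.04 shift after spin [ 0.2  1.3 19. ]
```

View pics/s4.png

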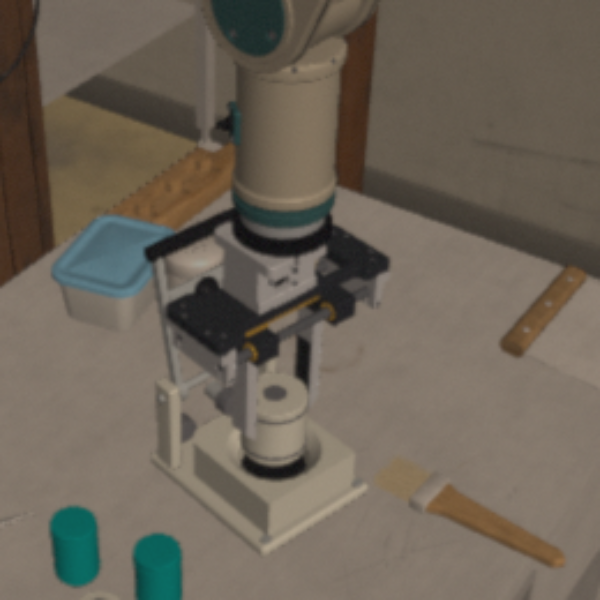

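In the crop the cartridge at (275,430) is entering the well mouth, centred, with the clamp clear behind the gripper. I keep lowering.

Emit:
move_arm(
  gripper=[0,0,0,0,0],
  dp=[
    [0,1,5],
    [0,0,5],
    [0,0,4],
    [0,0,3],
    [0,0,0],
  ],
  spin=[0,0,0,0,0],
)

```text
clock: 6.12
tcp_pos: [0.503, 0.0385, 0.0683]
eef_rot: [0.991, -0.134, -0.0, 0.0]
wrist_force: [0.0, -0.2, -1.6]
gripper_width: 0.056
grip_force: 15.0
```

Emit:
move_arm(
  gripper=[0,0,0,0],
  dp=[
    [0,0,2],
    [0,0,1],
    [0,0,0],
    [0,0,0],
  ],
  spin=[0,0,0,0],
)

```text
clock: 6.62
tcp_pos: [0.5032, 0.0385, 0.0655]
eef_rot: [0.991, -0.134, 0.0, -0.0]
wrist_force: [0.4, -0.1, -1.5]
gripper_width: 0.0558
grip_force: 15.0
```

Emit:
move_arm(
  gripper=[0,0,0,0],
  dp=[
    [0,0,1.5],
    [0,0,1],
    [0,0,0],
    [0,0,0],
  ],
  spin=[0,0,0,0],
)

```text
clock: 7.12
tcp_pos: [0.5034, 0.0385, 0.0635]
eef_rot: [0.991, -0.134, 0.0, -0.0]
wrist_force: [-2.1, 0.8, 5.5]
gripper_width: 0.0556
grip_force: 15.0
```

Seat contact. I release.

Emit:
move_arm(
  gripper=[0.7,0.85,1,1,1],
  dp=[
    [0,0,-1],
    [0,0,0],
    [0,0,0],
    [0,0,0],
    [0,0,0],
  ],
  spin=[0,0,0,0,0],
)

```text
clock: 7.75
tcp_pos: [0.5031, 0.0385, 0.0639]
eef_rot: [0.991, -0.134, -0.0, 0.0]
wrist_force: [-0.2, 0.4, -0.2]
gripper_width: 0.0941
grip_force: 0.0
```

Emit:
move_arm(
  gripper=[1,1,1,1,1],
  dp=[
    [0,0,-10],
    [0,0,-25],
    [0,0,-40],
    [0,0,-45],
    [0,0,-45],
  ],
  spin=[0,0,0,0,0],
)

```text
clock: 8.38
tcp_pos: [0.5029, 0.0384, 0.2311]
eef_rot: [0.991, -0.134, 0.0, -0.0]
wrist_force: [1.7, 0.1, -0.3]
gripper_width: 0.0941
grip_force: 0.0
```

Run:
```python
from h import *
c,W=shot('scene')
cv2.imwrite('pics/s5.png',cv2.resize(c['img'][60:320,220:480,::-1],(600,600)))
p=W.reshape(-1,3); p=p[(np.hypot(p[:,0]-.503,p[:,1]-.038)<.04)]
t=p[(p[:,2]>.07)&(p[:,2]<.11)]; top=t[t[:,2]>np.percentile(t[:,2],90)-.006]
print(len(t),top.mean(0),np.percentile(top[:,2],[5,50,95]))
q=p=W.reshape(-1,3); p=p[(p[:,2]>.17)&(p[:,2]<.24)&(np.hypot(p[:,0]-.6,p[:,1]-.012)<.06)];print(len(p),p.mean(0),p[:,2].max())
# head-frame planning: bar at q, world
a=np.radians(-15.4)
to(.503,.038,.2,-15.4)
```

```text
637 [0.50018339 0.04261488 0.08965871] [0.08675908 0.08978152 0.09204992]
551 [0.59591488 0.02986234 0.20041703] 0.22560280317788922
t 8.425 tcp [0.5065 0.0383 0.2364] yaw -15.47 tilt [ 0.01   0.002 -1.   ] w 0.0938 F [ 1.2 -0.4  4.1]
shift in current axes [-3.6  1.4 36.4]
spin -0.07 shift after spin [-3.6  1.4 36.4]
```

View pics/s5.png

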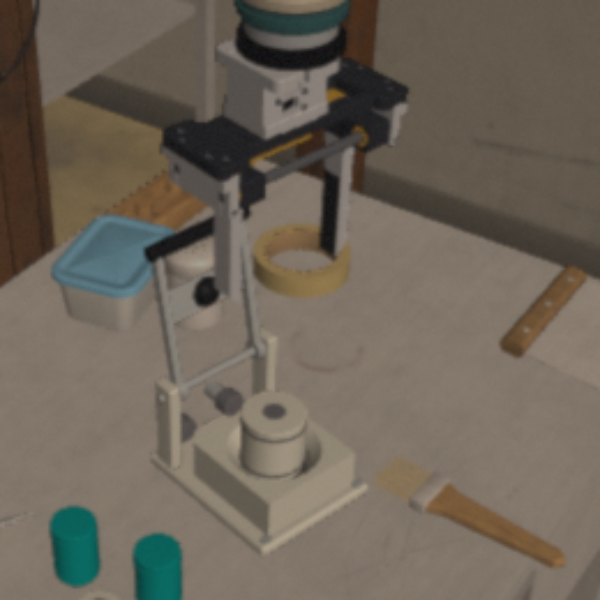

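The cartridge stands in the well at crop (275,430), with its top at about 90 mm. The clamp leans back at about 1.78 rad. I close the fingers, go over the bar and down behind it.

Emit:
move_arm(
  gripper=[0,0,0,0,0],
  dp=[
    [0,0,-20],
    [0,0,-15],
    [30,0,0],
    [40,0,0],
    [40,0,0],
  ],
  spin=[0,0,0,0,0],
)

```text
clock: 9.05
tcp_pos: [0.6101, 0.0091, 0.2647]
eef_rot: [0.991, -0.134, 0.0, -0.0]
wrist_force: [0.5, -0.2, 1.1]
gripper_width: 0.0475
grip_force: 0.0
```

Emit:
move_arm(
  gripper=[0,0,0],
  dp=[
    [25,0,0],
    [0,0,0],
    [0,0,0],
  ],
  spin=[0,0,0],
)

```text
clock: 9.43
tcp_pos: [0.6322, 0.0028, 0.264]
eef_rot: [0.991, -0.134, -0.001, -0.0]
wrist_force: [0.7, 0.4, -0.6]
gripper_width: 0.0175
grip_force: 0.0
```

Run:
```python
from h import *
a=np.radians(-15.4)
to(.503+.136*np.cos(a),.038+.136*np.sin(a),.205,-15.4)
```

```text
t 9.425 tcp [0.6322 0.0028 0.264 ] yaw -15.43 tilt [-0.001  0.    -1.   ] w 0.0175 F [ 0.7  0.4 -0.6]
shift in current axes [ 2.2  0.4 59. ]
spin -0.03 shift after spin [ 2.2  0.4 59. ]
```

Emit:
move_arm(
  gripper=[0,0,0,0,0],
  dp=[
    [2,0,30],
    [0,0,29],
    [-10,0,0],
    [-12,0,0],
    [-12,0,0],
  ],
  spin=[0,0,0,0,0],
)

```text
clock: 10.05
tcp_pos: [0.603, 0.0113, 0.207]
eef_rot: [0.991, -0.134, 0.002, -0.0]
wrist_force: [1.5, 0.1, 1.2]
gripper_width: 0.0004
grip_force: 0.7
```

Emit:
move_arm(
  gripper=[0,0,0,0,0],
  dp=[
    [-12,0,0],
    [-12,0,0],
    [-12,0,0],
    [-12,0,2],
    [-12,0,3],
  ],
  spin=[0,0,0,0,0],
)

```text
clock: 10.68
tcp_pos: [0.5437, 0.0272, 0.1997]
eef_rot: [0.991, -0.134, -0.0, 0.0]
wrist_force: [1.3, -2.0, -0.9]
gripper_width: 0.0005
grip_force: 0.6
```

Run:
```python
from h import *
c,W=shot('scene')
cv2.imwrite('pics/s6.png',cv2.resize(c['img'][60:320,220:480,::-1],(600,600)))
a=np.radians(-15.4)
for x,z in((.043,.198),(.009,.182)): to(.503+x*np.cos(a),.038+x*np.sin(a),z,-15.4)
```

```text
t 10.725 tcp [0.5416 0.0278 0.1992] yaw -15.4 tilt [-0.003  0.001 -1.   ] w 0.0004 F [-0.8  0.1 -1.4]
shift in current axes [3.1 0.4 1.1]
spin 0.0 shift after spin [3.1 0.4 1.1]
t 10.725 tcp [0.5416 0.0278 0.1992] yaw -15.4 tilt [-0.003  0.001 -1.   ] w 0.0004 F [-0.8  0.1 -1.4]
shift in current axes [-30.8   0.4  17.3]
spin 0.0 shift after spin [-30.8   0.4  17.3]
```

View pics/s6.png

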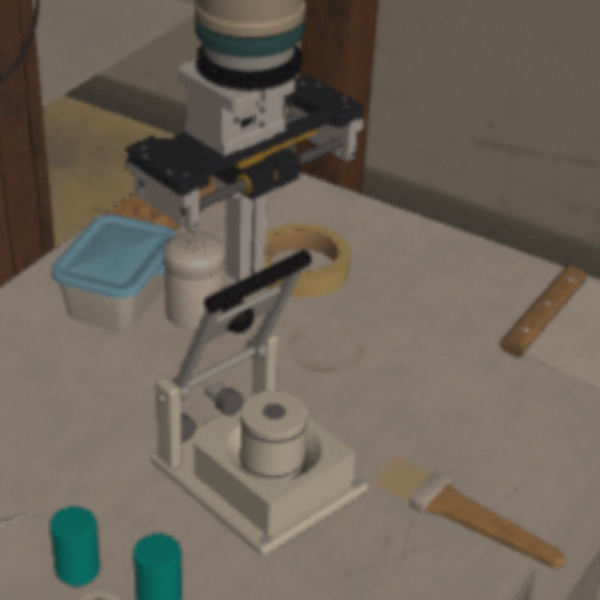

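The bar, at crop (258,280), is being pushed forward properly. I continue to about 0.9 rad.

Emit:
move_arm(
  gripper=[0,0,0,0],
  dp=[
    [-8,0,4],
    [-8,0,4],
    [-8,0,4],
    [-7,0,5],
  ],
  spin=[0,0,0,0],
)

```text
clock: 11.22
tcp_pos: [0.5141, 0.0354, 0.1827]
eef_rot: [0.991, -0.134, -0.0, 0.0]
wrist_force: [1.7, 0.2, 0.1]
gripper_width: 0.0003
grip_force: 0.3
```

Emit:
move_arm(
  gripper=[0,0,0,0,0],
  dp=[
    [6,0,-10],
    [4,0,-25],
    [0,0,-20],
    [0,0,0],
    [0,0,0],
  ],
  spin=[0,0,0,0,0],
)

```text
clock: 11.85
tcp_pos: [0.5241, 0.0326, 0.2376]
eef_rot: [0.991, -0.134, -0.0, 0.0]
wrist_force: [0.7, 0.6, 0.1]
gripper_width: 0.0005
grip_force: 0.0
```

Run:
```python
from h import *
c,W=shot('scene')
p=W.reshape(-1,3); a=np.radians(-15.4); d=p[:,:2]-[.503,.038]
hx=d@[np.cos(a),np.sin(a)]; hy=d@[-np.sin(a),np.cos(a)]
g=c['img'].reshape(-1,3).max(1)
m=(abs(hy)<.055)&(hx<.12)&(hx>-.08)&(p[:,2]>.13)&(p[:,2]<.24)&(g<60)&(abs(hy)>.025)
print(m.sum(),np.median(hx[m]),np.median(p[m,2]),p[m,2].max())
x=-.02
to(.503+x*np.cos(a),.038+x*np.sin(a),.205,-15.4)
```

```text
191 -0.01373603416788861 0.19486846871953564 0.19978236877710437
t 11.9 tcp [0.5239 0.0326 0.2373] yaw -15.43 tilt [-0.001 -0.    -1.   ] w 0.0008 F [-0.6 -0.3 -0.4]
shift in current axes [-41.5   0.4  32.4]
spin -0.03 shift after spin [-41.5   0.4  32.4]
```

Emit:
move_arm(
  gripper=[0,0,0,0,0],
  dp=[
    [-15,0,0],
    [-14,0,10],
    [-2,0,18],
    [-5,0,6],
    [-6,0,6],
  ],
  spin=[0,0,0,0,0],
)

```text
clock: 12.52
tcp_pos: [0.4832, 0.044, 0.1977]
eef_rot: [0.991, -0.134, -0.0, 0.0]
wrist_force: [0.3, -0.7, 0.5]
gripper_width: 0.0002
grip_force: 0.0
```

Emit:
move_arm(
  gripper=[0,0,0,0,0],
  dp=[
    [-5,0,6],
    [-5,0,7],
    [-5,0,7],
    [-5,0,8],
    [-4,0,9],
  ],
  spin=[0,0,0,0,0],
)

```text
clock: 13.15
tcp_pos: [0.4604, 0.0503, 0.1604]
eef_rot: [0.991, -0.134, 0.0, -0.0]
wrist_force: [-1.6, 0.2, 0.4]
gripper_width: 0.0003
grip_force: 0.0
```

Run:
```python
from h import *
c,W=shot('scene')
cv2.imwrite('pics/s7.png',cv2.resize(c['img'][60:320,220:480,::-1],(600,600)))
a=np.radians(-15.4)
x=-.053
to(.503+x*np.cos(a),.038+x*np.sin(a),.118,-15.4)
```

```text
t 13.2 tcp [0.4591 0.0504 0.1595] yaw -15.41 tilt [-0.003 -0.    -1.   ] w 0.0008 F [-0.9  0.2 -0.5]
shift in current axes [-7.3  0.2 41.5]
spin -0.01 shift after spin [-7.3  0.2 41.5]
```

View pics/s7.png

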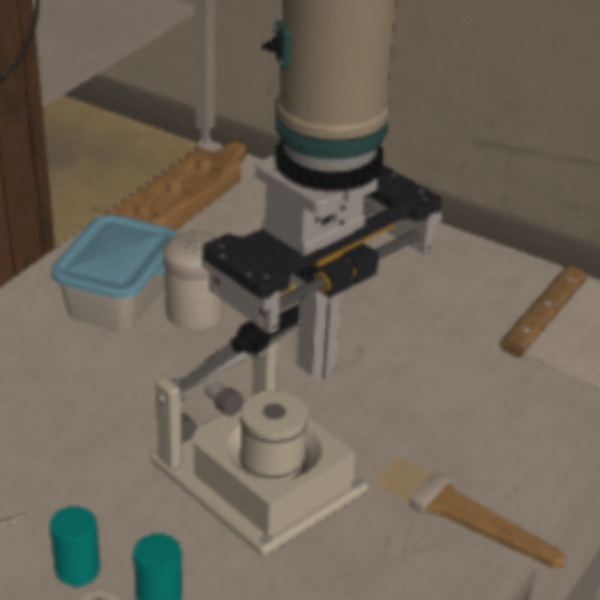

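The fingers at crop (318,350) have slipped in front of the bar, which is near (280,325). I raise them and find the bar again.

Emit:
move_arm(
  gripper=[0,0,0,0,0],
  dp=[
    [-8,0,0],
    [-4,0,-20],
    [0,0,-35],
    [0,0,-30],
    [0,0,0],
  ],
  spin=[0,0,0,0,0],
)

```text
clock: 13.82
tcp_pos: [0.4506, 0.0537, 0.2479]
eef_rot: [0.991, -0.134, 0.002, -0.001]
wrist_force: [0.8, 0.9, -0.0]
gripper_width: 0.0004
grip_force: 0.0
```

```bash
cat >> h.py <<'E'
def bar(f=None):
    c,W=shot('scene')
    if f: cv2.imwrite(f,cv2.resize(c['img'][60:320,220:480,::-1],(600,600)))
    p=W.reshape(-1,3); a=np.radians(-15.4); d=p[:,:2]-[.503,.038]
    hx=d@[np.cos(a),np.sin(a)]; hy=d@[-np.sin(a),np.cos(a)]; z=p[:,2]
    g=c['img'].reshape(-1,3).max(1); q=np.arange(-.05,1.9,.01)
    m=(abs(hy)<.05)&(hx<.12)&(hx>-.08)&(z>.08)&(z<.24)&(g<70)
    n=[(m&(np.hypot(hx-(.075-.13*np.cos(t)),z-(.09+.13*np.sin(t)))<.0085)).sum() for t in q]
    t=q[np.argmax(n)]; print("bar q",round(t,2),"n",max(n),"x",75-130*np.cos(t),"z",90+130*np.sin(t))
def head(x,z):
    a=np.radians(-15.4); to(.503+x/1000*np.cos(a),.038+x/1000*np.sin(a),z/1000,-15.4)
E
python3 -c "
from h import *
bar('pics/s8.png');head(0,200)"
```

```text
bar q 0.87 n 232 x -8.827451141200143 z 189.36276181331567
t 13.875 tcp [0.4494 0.0536 0.2466] yaw -15.42 tilt [ 0.002  0.001 -1.   ] w 0.0005 F [ 0.4 -0.2 -0.1]
shift in current axes [55.7  0.9 46.7]
spin -0.02 shift after spin [55.7  0.9 46.7]
```

View pics/s8.png

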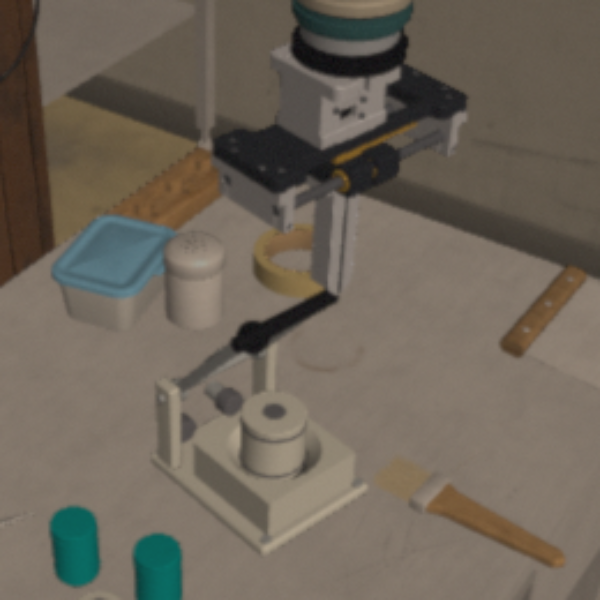

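Run:
```python
from h import *
c,W=shot('scene'); f=240/np.tan(np.radians(c["vertical_fov"])/2)
K=np.array([[f,0,c["cx"]],[0,f,c["cy"]],[0,0,1]]);a=np.radians(-15.4)
for t in np.arange(.2,1.1,.1):
    x=.075-.13*np.cos(t);z=.09+.13*np.sin(t)
    P=np.array([[.503+x*np.cos(a)-y*np.sin(a),.038+x*np.sin(a)+y*np.cos(a),z] for y in(.052,0,-.052)])
    u=cv2.projectPoints(P,np.array(c["rvec"],float),np.array(c["tvec"],float),K,None)[0][:,0]
    print(round(t,1),((u-[220,60])*600/260).round().tolist())
```

```text
0.2 [[268.0, 446.0], [317.0, 418.0], [363.0, 391.0]]
0.3 [[266.0, 432.0], [315.0, 404.0], [362.0, 378.0]]
0.4 [[262.0, 417.0], [312.0, 390.0], [359.0, 363.0]]
0.5 [[258.0, 402.0], [308.0, 375.0], [355.0, 349.0]]
0.6 [[252.0, 387.0], [302.0, 360.0], [350.0, 334.0]]
0.7 [[246.0, 371.0], [296.0, 345.0], [344.0, 319.0]]
0.8 [[239.0, 356.0], [289.0, 330.0], [337.0, 304.0]]
0.9 [[231.0, 341.0], [281.0, 315.0], [330.0, 290.0]]
1.0 [[222.0, 327.0], [273.0, 301.0], [321.0, 277.0]]
```

Emit:
move_arm(
  gripper=[0,0,0,0,0],
  dp=[
    [25,0,0],
    [24,0,10],
    [0,0,25],
    [0,0,10],
    [-2,0,5],
  ],
  spin=[0,0,0,0,0],
)

```text
clock: 14.55
tcp_pos: [0.4918, 0.0409, 0.195]
eef_rot: [0.991, -0.134, -0.003, 0.0]
wrist_force: [-6.8, 1.0, 9.8]
gripper_width: 0.0003
grip_force: 4.8
```

```bash
python3 -c "
from h import *
bar();head(-10,190)"
```

```text
bar q 0.84 n 208 x -11.770167359370035 z 186.80360559621172
t 14.6 tcp [0.4913 0.0411 0.1949] yaw -15.42 tilt [-0.006  0.    -1.   ] w 0.0002 F [-1.5  0.2  0.4]
shift in current axes [ 2.2 -0.1  4.9]
spin -0.02 shift after spin [ 2.2 -0.1  4.9]
```

Emit:
move_arm(
  gripper=[0,0,0,0,0],
  dp=[
    [-2,0,5],
    [-4,0,5],
    [-4,0,5],
    [-4,0,5],
    [-4,0,5],
  ],
  spin=[0,0,0,0,0],
)

```text
clock: 15.22
tcp_pos: [0.4773, 0.0458, 0.1708]
eef_rot: [0.991, -0.134, 0.0, -0.0]
wrist_force: [-1.2, 0.5, 0.7]
gripper_width: 0.0005
grip_force: 0.5
```

```bash
python3 -c "
from h import *
bar();head(-42,153)"
```

```text
bar q 0.59 n 189 x -33.022288283021254 z 162.3269329786619
t 15.275 tcp [0.4764 0.0459 0.1702] yaw -15.41 tilt [-0.001 -0.    -1.   ] w 0.0003 F [-0.5 -0.1 -0.1]
shift in current axes [-14.3   0.5  17.2]
spin -0.01 shift after spin [-14.3   0.5  17.2]
```

Tracking well (tip x −28, bar x −33). I continue.

Emit:
move_arm(
  gripper=[0,0,0,0,0],
  dp=[
    [-4,0,6],
    [-5,0,7],
    [-4,0,7],
    [-4,0,7],
    [-3,0,7],
  ],
  spin=[0,0,0,0,0],
)

```text
clock: 15.9
tcp_pos: [0.4576, 0.051, 0.1365]
eef_rot: [0.991, -0.134, -0.0, 0.0]
wrist_force: [-0.2, 1.1, -0.1]
gripper_width: 0.0005
grip_force: 0.1
```

```bash
python3 -c "
from h import *
bar();head(-53,118)"
```

```text
bar q 0.31 n 154 x -48.803364085142746 z 129.65762273764767
t 15.95 tcp [0.4565 0.0511 0.1358] yaw -15.42 tilt [-0.002 -0.    -1.   ] w 0.0009 F [-0.8  0.1  0.4]
shift in current axes [-4.7  0.3 17.8]
spin -0.02 shift after spin [-4.7  0.3 17.8]
```

Emit:
move_arm(
  gripper=[0,0,0,0,0],
  dp=[
    [-3,0,6],
    [-2,0,6],
    [-1,0,5],
    [0,0,4],
    [-1,0,4],
  ],
  spin=[0,0,0,0,0],
)

```text
clock: 16.58
tcp_pos: [0.4514, 0.0528, 0.1119]
eef_rot: [0.991, -0.134, 0.0, -0.0]
wrist_force: [-0.9, -0.1, 4.1]
gripper_width: 0.0004
grip_force: 2.0
```

Emit:
move_arm(
  gripper=[0,0,0,0,0],
  dp=[
    [0,0,4],
    [0,0,4],
    [0,0,3],
    [0,0,2],
    [0,0,0],
  ],
  spin=[0,0,0,0,0],
)

```text
clock: 17.2
tcp_pos: [0.4514, 0.0527, 0.0988]
eef_rot: [0.991, -0.134, 0.0, 0.0]
wrist_force: [-0.1, 0.3, 0.6]
gripper_width: 0.0008
grip_force: 0.1
```

```bash
python3 -c "
from h import *
bar();head(-55,97)"
```

```text
bar q 0.04 n 158 x -54.89601386592713 z 95.19861344426245
t 17.25 tcp [0.452  0.0526 0.0989] yaw -15.44 tilt [ 0.002 -0.    -1.   ] w 0.0007 F [-0.3 -0.1  0.5]
shift in current axes [-2.   0.6  1.9]
spin -0.04 shift after spin [-2.   0.6  1.9]
```

Near the stop. I press in small steps until the force rises against the hard stop.

Emit:
move_arm(
  gripper=[0,0,0,0],
  dp=[
    [0,0,1.5],
    [0,0,1.5],
    [0,0,0],
    [0,0,0],
  ],
  spin=[0,0,0,0],
)

```text
clock: 17.75
tcp_pos: [0.4522, 0.0527, 0.0968]
eef_rot: [0.991, -0.134, 0.001, -0.0]
wrist_force: [-1.0, 0.5, 10.9]
gripper_width: 0.0004
grip_force: 5.2
```

Emit:
move_arm(
  gripper=[0,0,0,0],
  dp=[
    [0,0,1],
    [0,0,1],
    [0,0,0],
    [0,0,0],
  ],
  spin=[0,0,0,0],
)

```text
clock: 18.25
tcp_pos: [0.4523, 0.0527, 0.0962]
eef_rot: [0.991, -0.135, 0.002, -0.001]
wrist_force: [-5.0, 0.4, 27.1]
gripper_width: 0.0006
grip_force: 14.0
```

It is at the hard stop (27 N, no further travel). I back off and check.

Emit:
move_arm(
  gripper=[0,0,0,0,0],
  dp=[
    [0,0,-5],
    [0,0,-15],
    [-10,0,-40],
    [-40,0,-45],
    [-40,0,-40],
  ],
  spin=[0,0,0,0,0],
)

```text
clock: 18.88
tcp_pos: [0.3638, 0.0769, 0.24]
eef_rot: [0.991, -0.135, 0.0, 0.0]
wrist_force: [0.4, 1.7, -0.3]
gripper_width: 0.0009
grip_force: 0.0
```

Emit:
move_arm(
  gripper=[0,0,0,0],
  dp=[
    [0,0,-20],
    [0,0,0],
    [0,0,0],
    [0,0,0],
  ],
  spin=[0,0,0,0],
)

```text
clock: 19.38
tcp_pos: [0.364, 0.0764, 0.2579]
eef_rot: [0.991, -0.135, -0.001, 0.001]
wrist_force: [0.0, 0.3, -0.3]
gripper_width: 0.0003
grip_force: 0.0
```

```bash
python3 -c "
from h import *
bar('pics/s9.png');head(-55,97)"
```

```text
bar q 0.03 n 221 x -54.94150438736838 z 93.89941502632443
t 19.425 tcp [0.364  0.0764 0.258 ] yaw -15.47 tilt [-0.002 -0.001 -1.   ] w 0.0001 F [-0.2 -0.5  0.4]
shift in current axes [ 89.4  -0.3 160.9]
spin -0.07 shift after spin [ 89.4  -0.2 160.9]
```

View pics/s9.png

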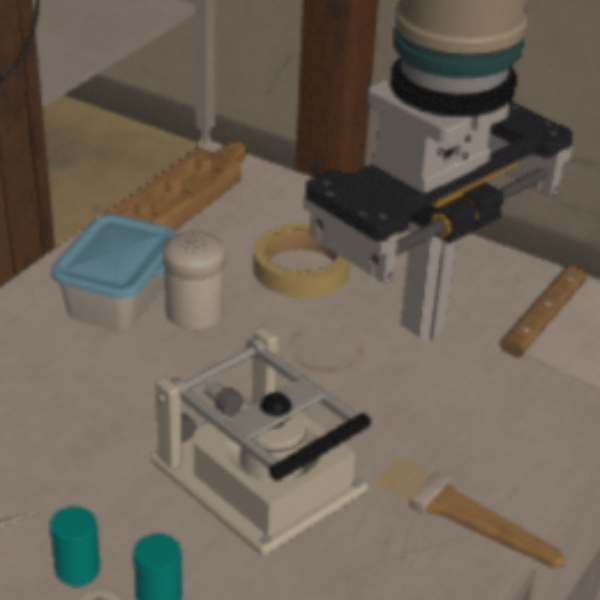

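The clamp lies level over the cartridge (bar at crop (320,447), knob at (275,404)) and stays shut. The robot is clear.

```bash
python3 -c "
from plant import bot
print(bot.sign_off())"
```

```text
the job is handed in; nothing more can be done
None
```

The wide cartridge stands in the well and was pressed home. The clamp is shut on its hard stop and stayed shut once the arm backed off. The slim cartridge was not touched, and the job was handed in at about 19 s.

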